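# Dock a parts tray and lock it in

### The job

Push the loaded steel parts tray all the way into the blue docking rack until it meets the back stop, and only then swing the orange latch across behind it, as far as it goes, so that the tray is locked in. Keep the parts in the tray, and leave the spare tray, the oil bottle and the screwdriver where they are.

Things in the scene. Friction and masses are not known exactly. Their poses are not given: they have to be found in the camera images.
- dock: blue docking rack fixed to the bench. Origin on the bench, at the middle of the bay's mouth; +x is the way the tray is pushed in, +y left of that. Base plate 10 mm thick, x = -150 to +172 mm, 150 mm wide. Two side guides 80 mm apart inside, 8 mm thick, x = 0 to 172, top 34 mm above the bench. Grey keeper block for the latch's end: x = -29 to +7, y = +51 to +69, top 52 mm above the bench.
- bay_stop (a point): centre of the face of the back stop, the wall that closes the far end of the bay: at x = +160, y = 0, z = 33 mm in the rack's frame. The wall is 96 mm wide, 12 mm thick, its top 55 mm above the bench. The fully home tray touches it with its front wall.
- tray: open steel tray, 160 mm long (its x), 76 wide, 50 high, walls 4 mm, about 0.45 kg, white card on its rear (-x) wall. Origin at the centre of its underside. It stands on the rack's base plate, in line with the bay and already started between the guides, sticking out by 50 to 110 mm. Fully home its origin lies at x = +80, y = 0, z = 10 mm in the rack's frame.
- latch (a joint): angle (rad) of the orange latch arm about its vertical pivot. 0: pointing back out of the mouth, along the rack's -x; negative: swung outwards, away from the tray (limit -0.9); 1.571: fully closed at its stop, across the mouth behind the tray, arm along the rack's +y. Closes clockwise from above; stays where left (0.1 N m friction). A tray that sticks out is in its way.
- latch_pivot (a point): the latch's pivot axis, at x = -12, y = -60 mm in the rack's frame, at mid-height of the arm, 43 mm above the bench. The arm is 14 mm wide, from 36 to 50 mm above the bench, and reaches 112 mm from the pivot.
- latch_knob (a point): centre of the black upright knob on the latch arm, 95 mm from the pivot, 68 mm above the bench. The knob is 22 mm in diameter and stands from 50 to 86 mm above the bench.
- clamp_ring: black ring lying in the tray, 48 mm outside diameter, 34 mm hole, 16 mm high; origin at the centre of its underside
- turret: aluminium cylinder standing in the tray, 26 mm in diameter, 22 mm high; origin at the centre of its underside
- spare_tray: empty steel tray to leave alone, 120 mm long (its x), 76 mm wide, 50 mm high, on the bench; origin at the centre of its underside
- oil: small white oil bottle with a red cap to leave alone, 40 mm in diameter, 95 mm high, upright on the bench; origin at the centre of its underside
- driver: yellow-handled screwdriver to leave alone, lying on the bench along its x; origin on its underside
Things that resemble listed ones, but are neither listed nor needed, are in the scene too. There is more than one size of the turret; the one meant has the size given above.

How it is judged:
By the outcome, as a careful person would: the job done as asked, in the order asked, and still so for the second after the job is handed in, with the robot touching nothing.
It also fails if it takes over 56 s, if anything falls off the work surface, if the arm or the gripper's body presses on something with over 40 N, if the wrist force passes 120 N, or if a joint passes its speed limit or range.

### The arm

A 6-joint arm with a two-finger parallel gripper is mounted at the origin on the work surface. World frame = base frame: x ahead of the robot, y to its left, z up, the work surface at z = 0. Lengths are in m, angles in rad, forces in N, time in s.
With the tool pointing down it reaches from about 0.25 to 0.775 m from the base axis. Payload 4 kg.
Tool frame: the origin (TCP) lies midway between the tips of the shut fingers; the grasp point (between the pads) lies 19 mm behind it (robot.grasp_offset is the distance from the TCP to the grasp point, in m); z points along the fingers, y is the direction in which the jaws open and shut (so a half turn about z gives the same grasp; the last joint's range is limited). The gripper opens to 94 mm and grips with 3 to 60 N. Pads are 16 mm wide; open, the fingers measure 119 mm over their backs; the gripper's body (75 mm by 177 mm) begins 78 mm behind the grasp point.
Start: joints at [-1.325, 0.087, 1.371, -0, 1.684, -0.103], TCP at [0.188, -0.517, 0.206] pointing down, gripper open.
Joint ranges: [-3.1, 3.1], [-0.76, 2.03], [0.27, 2.55], [-1.08, 4.22], [0.17, 2.65], [-2.57, 2.57]. Speed limits (rad/s): [2.79, 2.79, 3.14, 3.14, 3.14, 3.14].

### API

Orientations are given as [roll, pitch, yaw] about the fixed x, y, z axes, in that order (R = Rz(yaw) Ry(pitch) Rx(roll)).
In Python, from bench import status, viewer, order, robot gives the robot as it stands. The module is installed in compiled form; this text tells all that it offers.
- The arm moves only by the tool move_arm, never from a script. Its argument "targets" is a list of rows, each a list of 3 entries, a list of its own where there are three numbers: the shift along the tool's x, y, z in mm, then the turn, a rotation vector about the tool's x, y, z in degrees, then the opening, from -1 (shut) to 1 (fully open). A call has 1 to 20 rows; each row is the pose to reach, as a shift and turn from the pose commanded when the call began, along the tool's axes at that moment; what a row does not reach only later rows make up. A row lasts 1/8 s, in which the tool goes at most 62.5 mm and 10.7 degrees, less where a joint would pass 70% of its speed; a pose out of reach is approached as far as the arm can. A call with a gripper value outside its range is refused whole. The fingers move at their own pace and stop on an object; the grip force is fixed at half the most. Time passes only in rows, so rows that repeat a pose let the fingers close. It gives the time, the measured TCP pose, the force and the opening at its end, in the units of the state.
- status.get_obs(): the state, without advancing time (a new reading comes with each control period).
- viewer.snapshot(name): name is "scene" or "top" or "wrist"; returns the picture (480x640x3 uint8, red, green, blue); there is no depth.
- viewer.camera_model(name): a dict with "K" (3x3 intrinsics, pixels), "xyz" and "attitude" of the camera in the world; the wrist camera has in their place "T_tool_cam" (4x4, takes a point from camera to tool coordinates, whose origin is the TCP and whose axes are the flange's). Camera axes: x right, y up, looking along -z (the intrinsics and any distortion apply to the point x, -y, -z); pixel columns grow to the right and rows downward; lengths in m; the calibration is good to about 2 mm. A picture is of the moment at which its call begins: read the wrist's pose just before it. camera_model takes no time and is no camera call.
- order.close_job(): hands the job in, once; it reports no verdict.
The state is a dict: "time": time; "joint_positions": joint angles; "qvel": joint speeds; "joint_torque": joint torques, N m; "tool_pos": TCP position; "ee_rot": TCP orientation; "wrist_force": force on the tool from outside, world axes, zero at the start; "wrist_torque": the same for the moment, N m; "width": finger opening in m.
Only numpy, scipy, OpenCV 4.12 (cv2) and the standard library are available. Lean on these libraries where they do the work, as an engineer would, in place of code of your own. Each camera call takes 0.05 s, during which the arm holds its last target. There are 200 camera calls.

## Working session

There is one attempt and no reset: what is moved stays moved. The work goes in short steps, Python scripts to look and compute and a tool call to move; the robot and the scene stay as the last step left them, time stands still between calls to the robot, and variables do not carry over. Pictures are saved under pics/ and viewed, about 8 in all and at most 12, crops included, and the job is handed in when it is done.

Besides the shell and the picture viewer there is one more tool, called in YAML: its name, and indented under it one key for each argument. move_arm: Moves the arm, as the interface text tells. Its arguments: {"type":"object","properties":{"targets":{"type":"array"}},"required":["targets"]}

```bash
mkdir -p pics; python3 - <<'E'
from bench import status, viewer, robot
import cv2
for n in ["scene","top"]:
    im=viewer.snapshot(n); cv2.imwrite(f"pics/{n}0.png",im[:,:,::-1]); print(n,viewer.camera_model(n))
o=status.get_obs(); print(o["time"],o["tool_pos"],o["ee_rot"],o["wrist_force"],o["width"],robot.grasp_offset)
print(viewer.camera_model("wrist"))
E
```

```text
scene {'K': array([[557.71115404,   0.        , 317.5725477 ],
       [  0.        , 557.71115404, 229.03199731],
       [  0.        ,   0.        ,   1.        ]]), 'xyz': array([ 0.87708594, -0.44955379,  0.85239018]), 'attitude': array([0.66769072, 0.00138311, 0.62191048])}
top {'K': array([[517.0976537 ,   0.        , 326.95231128],
       [  0.        , 517.0976537 , 230.37050569],
       [  0.        ,   0.        ,   1.        ]]), 'xyz': array([0.37329768, 0.0732658 , 1.03359279]), 'attitude': array([ 0.17082806, -0.03524238, -1.55349324])}
0.1 [ 0.18784692 -0.51641027  0.20443772] [-3.13961141e+00 -1.86043278e-04  3.48790562e-01] [-0.03894263 -0.78422574  0.36853164] 0.09393365937126402 0.0188
{'K': array([[363.92665952,   0.        , 321.43400012],
       [  0.        , 363.92665952, 241.92457248],
       [  0.        ,   0.        ,   1.        ]]), 'T_tool_cam': array([[ 3.86366444e-04,  9.66182101e-01,  2.57860425e-01,
         7.57338845e-02],
       [ 9.99999866e-01, -2.84541017e-04, -4.32202633e-04,
         1.21116944e-04],
       [-3.44214581e-04,  2.57860557e-01, -9.66182081e-01,
        -1.78668113e-01],
       [ 0.00000000e+00,  0.00000000e+00,  0.00000000e+00,
         1.00000000e+00]])}
```

View pics/top0.png

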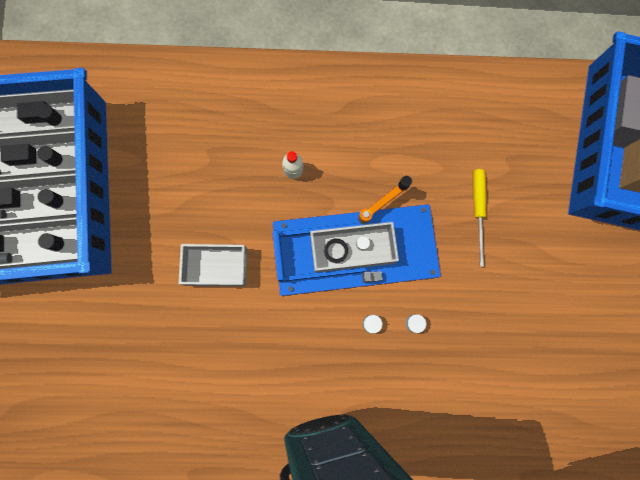

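View pics/scene0.png

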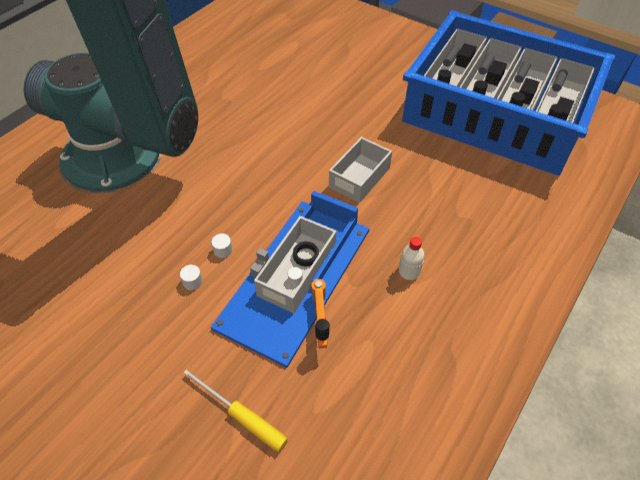

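Top view: the rack mouth faces right. The pivot is at about (366,215), the knob at (405,183), the keeper at (373,276) and the tray at x 312–398. The spare tray, oil bottle and screwdriver are all clear of it. I'll enlarge a crop to measure from.

```bash
python3 - <<'E'
import cv2
a=cv2.imread("pics/top0.png")[165:305,262:452]
cv2.imwrite("pics/topc.png",cv2.resize(a,None,fx=4,fy=4,interpolation=cv2.INTER_CUBIC))
E
```

```text
(no output)
```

View pics/topc.png

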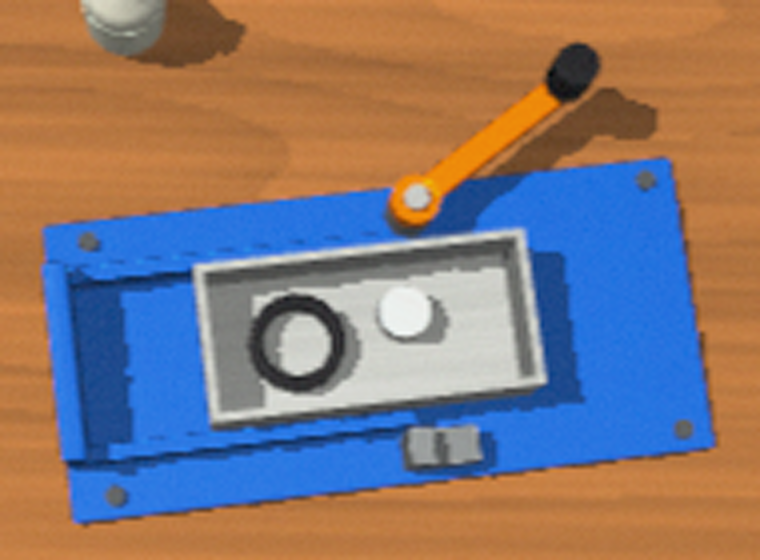

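The crop shows the base plate corners at (668,158), (716,446), (78,522) and (45,228). The tray rim corners are (193,266), (526,231), (547,385) and (211,425), the pivot is at (416,197), and the knob top is at about (577,65).

```bash
cat > h.py <<'E'
import numpy as np
from scipy.spatial.transform import Rotation as R
from scipy.optimize import least_squares
from bench import viewer
def ray(uv,z,m):
    K=m["K"]; Rm=R.from_euler("xyz",m["attitude"]).as_matrix(); 
    d=np.array([(uv[0]-K[0,2])/K[0,0],-(uv[1]-K[1,2])/K[1,1],-1])
    d=Rm@d; c=np.array(m["xyz"]); return c+d*(z-c[2])/d[2]
def wristmodel(o):
    m=viewer.camera_model("wrist"); T=m["T_tool_cam"]; Rt=R.from_euler("xyz",o["ee_rot"]).as_matrix()
    return dict(K=m["K"],xyz=o["tool_pos"]+Rt@T[:3,3],attitude=R.from_matrix(Rt@T[:3,:3]).as_euler("xyz"))
def proj(p,m):
    Rm=R.from_euler("xyz",m["attitude"]).as_matrix(); q=Rm.T@(np.asarray(p)-m["xyz"]); K=m["K"]
    return np.array([K[0,0]*q[0]/-q[2]+K[0,2],K[1,1]*q[1]/q[2]+K[1,2]])
def w(p,r):
    c,s=np.cos(r[2]),np.sin(r[2]); return np.array([r[0]+c*p[0]-s*p[1],r[1]+s*p[0]+c*p[1],p[2]])
def inv(P,r):
    c,s=np.cos(r[2]),np.sin(r[2]); d=P[:2]-r[:2]; return np.array([c*d[0]+s*d[1],-s*d[0]+c*d[1],P[2]])
E
python3 - <<'E'
from h import *
np.set_printoptions(precision=4,suppress=True)
m=viewer.camera_model("top"); f=lambda u:(u[0]/4+262-.4,u[1]/4+165-.4)
pts=[((668,158),(-.15,-.075,.01)),((716,446),(-.15,.075,.01)),((78,522),(.172,.075,.01)),((45,228),(.172,-.075,.01)),((416,197),(-.012,-.06,.052))]
fun=lambda r:np.ravel([proj(w(p,r),m)-f(u) for u,p in pts])
s=least_squares(fun,[.35,0,1.5]); r=s.x; print(r,s.fun.reshape(-1,2)); np.save("rack.npy",r)
for u in [(193,266),(526,231),(547,385),(211,425)]: print("tray",inv(ray(f(u),.06,m),r))
k=inv(ray(f((577,65)),.086,m),r); print("knob",k,"ang",np.arctan2(k[1]+.06,-(k[0]+.012)),np.hypot(k[1]+.06,k[0]+.012))
for n,u,z in [("ring",(298,343),.03),("tur",(405,312),.036)]: print(n,inv(ray(f(u),z,m),r))
E
```

```text
[ 0.5164 -0.0301  1.7104] [[ 0.8389 -0.766 ]
 [ 0.4588  0.1755]
 [-0.9306  0.7525]
 [-0.6772 -0.4027]
 [ 0.3536  0.1002]]
tray [ 0.1004 -0.0377  0.06  ]
tray [-0.0608 -0.0361  0.06  ]
tray [-0.06    0.0388  0.06  ]
tray [0.1008 0.0388 0.06  ]
knob [-0.0917 -0.1084  0.086 ] ang -0.5463721198492285 0.09324251561292035
ring [0.0531 0.0012 0.03  ]
tur [-0.0004 -0.0071  0.036 ]
```

The fit is consistent: residuals are under 1 px, the tray measures 161 × 76 mm and the knob radius 93 mm. The tray sticks out about 60 mm and the latch is at −0.55 rad. Both parts are in the tray. The two white cylinders on the bench are decoys. Next I'll work out the move to behind the tray.

```bash
cat >> h.py <<'E'
from bench import status
def shift(P,yawd,o,p0=None,y0=None):
    "world target, yaw deg -> tool shift mm, turn about tool z deg (tool down)"
    Rt=R.from_euler("xyz",o["ee_rot"]).as_matrix(); y=np.degrees(o["ee_rot"][2])
    return np.round(Rt.T@(np.array(P)-o["tool_pos"])*1000,1), round(-((yawd-y+180)%360-180),1)
E
python3 - <<'E'
from h import *
r=np.load("rack.npy"); o=status.get_obs(); Y=np.degrees(r[2])
for x,z in [(-.105,.15),(-.105,.032)]: print(w((x,0,z),r),shift(w((x,0,z),r),Y,o))
E
```

```text
[ 0.53098965 -0.1341139   0.15      ] (array([ 453.1, -241.9,   55. ]), np.float64(-78.0))
[ 0.53098965 -0.1341139   0.032     ] (array([ 453.1, -241.7,  173. ]), np.float64(-78.0))
```

move_arm:
  targets:
    - [[50, -27, 6], [0, 0, -9], -0.3]
    - [[100, -53, 12], [0, 0, -18], -0.3]
    - [[150, -80, 18], [0, 0, -27], -0.3]
    - [[200, -107, 24], [0, 0, -36], -0.3]
    - [[250, -133, 30], [0, 0, -45], -0.3]
    - [[300, -160, 36], [0, 0, -54], -0.3]
    - [[350, -187, 42], [0, 0, -63], -0.3]
    - [[400, -213, 48], [0, 0, -72], -0.3]
    - [[453, -242, 55], [0, 0, -78], -0.3]
    - [[453, -242, 55], [0, 0, -78], -0.3]
    - [[453, -242, 90], [0, 0, -78], -0.3]
    - [[453, -242, 120], [0, 0, -78], -0.3]
    - [[453, -242, 150], [0, 0, -78], -0.3]
    - [[453, -242, 172], [0, 0, -78], -0.3]
    - [[453, -242, 172], [0, 0, -78], -0.3]
    - [[453, -242, 172], [0, 0, -78], -0.3]

```text
time: 2.1
tool_pos: [0.5313, -0.1355, 0.0345]
ee_rot: [3.14, 0.001, 1.709]
wrist_force: [0.1, 0.3, 0.5]
width: 0.0329
```

```bash
python3 - <<'E'
from h import *
import cv2
r=np.load("rack.npy"); o=status.get_obs(); print(o["time"],inv(o["tool_pos"],r),o["ee_rot"],r[2],o["width"],o["wrist_force"])
im=viewer.snapshot("scene"); cv2.imwrite("pics/s1.png",cv2.resize(im[170:390,180:440,::-1],None,fx=3,fy=2.7))
E
```

```text
2.1 [-1.06369656e-01 -8.05502921e-05  3.44829387e-02] [3.14049566e+00 9.05199666e-04 1.70912700e+00] 1.7104375626085997 0.03289021839461648 [0.13642022 0.30753345 0.5359893 ]
```

View pics/s1.png

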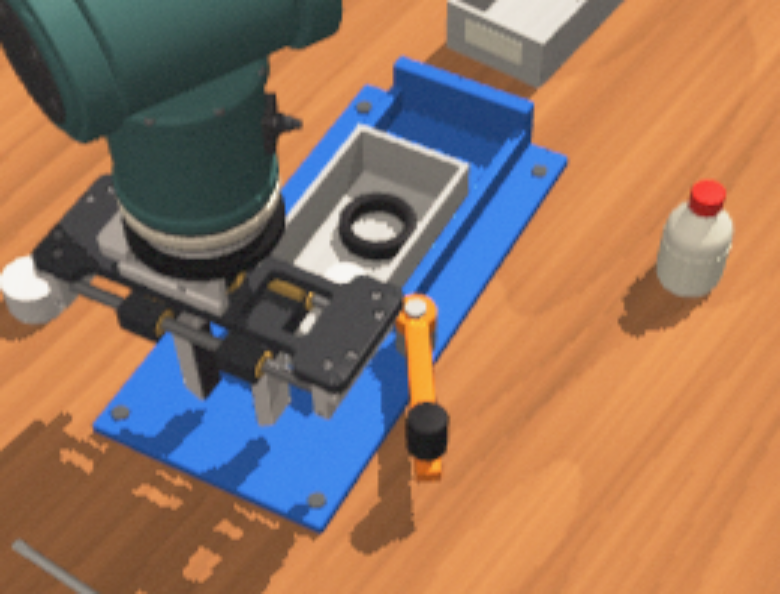

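The fingers stand behind the tray and clear of the knob, which is at crop (428,430). Now I'll push slowly.

move_arm:
  targets:
    - [[6, 0, 0], [0, 0, 0], -0.3]
    - [[12, 0, 0], [0, 0, 0], -0.3]
    - [[18, 0, 0], [0, 0, 0], -0.3]
    - [[24, 0, 0], [0, 0, 0], -0.3]
    - [[29, 0, 0], [0, 0, 0], -0.3]
    - [[33, 0, 0], [0, 0, 0], -0.3]
    - [[37, 0, 0], [0, 0, 0], -0.3]
    - [[41, 0, 0], [0, 0, 0], -0.3]
    - [[45, 0, 0], [0, 0, 0], -0.3]
    - [[49, 0, 0], [0, 0, 0], -0.3]
    - [[53, 0, 0], [0, 0, 0], -0.3]
    - [[57, 0, 0], [0, 0, 0], -0.3]
    - [[61, 0, 0], [0, 0, 0], -0.3]
    - [[65, 0, 0], [0, 0, 0], -0.3]
    - [[69, 0, 0], [0, 0, 0], -0.3]
    - [[73, 0, 0], [0, 0, 0], -0.3]
    - [[77, 0, 0], [0, 0, 0], -0.3]
    - [[81, 0, 0], [0, 0, 0], -0.3]
    - [[85, 0, 0], [0, 0, 0], -0.3]
    - [[88, 0, 0], [0, 0, 0], -0.3]

```text
time: 4.65
tool_pos: [0.5187, -0.0473, 0.0335]
ee_rot: [3.142, 0.0, 1.71]
wrist_force: [0.2, -3.1, 0.3]
width: 0.0329
```

move_arm:
  targets:
    - [[2, 0, 0], [0, 0, 0], -0.3]
    - [[4, 0, 0], [0, 0, 0], -0.3]
    - [[4, 0, 0], [0, 0, 0], -0.3]

```text
time: 5.03
tool_pos: [0.5181, -0.0432, 0.0335]
ee_rot: [-3.142, -0.0, 1.71]
wrist_force: [0.2, -1.6, -0.3]
width: 0.0329
```

```bash
python3 - <<'E'
from h import *
r=np.load("rack.npy"); o=status.get_obs(); print(o["time"],inv(o["tool_pos"],r),o["wrist_force"])
E
```

```text
5.025 [-1.31762426e-02  6.34475941e-05  3.34601278e-02] [ 0.21859487 -1.64217243 -0.32171014]
```

About 5 mm is left by estimate, and the sliding force is only about 3 N. I'll take small steps.

move_arm:
  targets:
    - [[1, 0, 0], [0, 0, 0], -0.3]
    - [[2, 0, 0], [0, 0, 0], -0.3]
    - [[3, 0, 0], [0, 0, 0], -0.3]
    - [[4, 0, 0], [0, 0, 0], -0.3]

```text
time: 5.52
tool_pos: [0.5177, -0.0396, 0.0335]
ee_rot: [3.142, 0.0, 1.71]
wrist_force: [-0.0, -3.3, -0.7]
width: 0.033
```

move_arm:
  targets:
    - [[1, 0, 0], [0, 0, 0], -0.3]
    - [[1, 0, 0], [0, 0, 0], -0.3]

```text
time: 5.78
tool_pos: [0.5175, -0.0389, 0.0335]
ee_rot: [-3.142, 0.001, 1.71]
wrist_force: [0.2, -4.6, -1.0]
width: 0.0329
```

move_arm:
  targets:
    - [[1, 0, 0], [0, 0, 0], -0.3]
    - [[1, 0, 0], [0, 0, 0], -0.3]

```text
time: 6.02
tool_pos: [0.5174, -0.0389, 0.0335]
ee_rot: [-3.141, 0.003, 1.71]
wrist_force: [0.1, -6.4, -1.4]
width: 0.0327
```

The tool stopped at rack x ≈ −9 mm while the force rose. I'll press a bit more to confirm it is really the stop.

move_arm:
  targets:
    - [[2, 0, 0], [0, 0, 0], -0.3]
    - [[4, 0, 0], [0, 0, 0], -0.3]
    - [[4, 0, 0], [0, 0, 0], -0.3]
    - [[4, 0, 0], [0, 0, 0], -0.3]

```text
time: 6.52
tool_pos: [0.5172, -0.0389, 0.0338]
ee_rot: [-3.141, 0.01, 1.709]
wrist_force: [0.3, -15.8, -2.0]
width: 0.033
```

```bash
python3 - <<'E'
from h import *
import cv2
r=np.load("rack.npy"); o=status.get_obs(); print(o["time"],inv(o["tool_pos"],r),o["wrist_force"],o["ee_rot"])
im=viewer.snapshot("top"); cv2.imwrite("pics/t1.png",cv2.resize(im[165:305,262:452,::-1],None,fx=4,fy=4,interpolation=cv2.INTER_CUBIC))
E
```

```text
6.525 [-0.00881491  0.00042324  0.03379505] [  0.28379599 -15.84754206  -1.99682195] [-3.14102898  0.01016269  1.70895724]
```

View pics/t1.png

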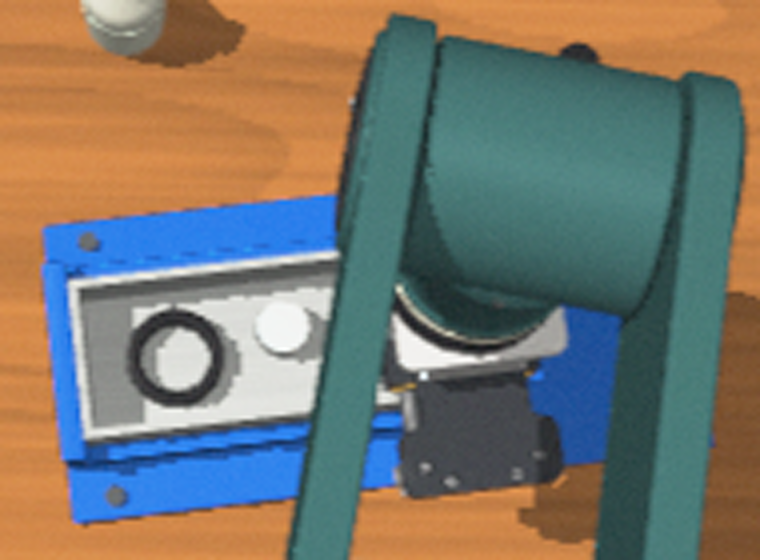

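The tray is home: its front rim is flush with the stop at crop (70–85, 280–440), the force is 16 N with no movement, and both parts are inside. I'll back off and rise.

move_arm:
  targets:
    - [[-10, 0, 0], [0, 0, 0], -0.3]
    - [[-25, 0, 0], [0, 0, 0], -0.6]
    - [[-45, 0, 0], [0, 0, 0], -1]
    - [[-55, 0, -30], [0, 0, 0], -1]
    - [[-55, 0, -70], [0, 0, 0], -1]
    - [[-55, 0, -110], [0, 0, 0], -1]
    - [[-55, 0, -110], [0, 0, 0], -1]
    - [[-55, 0, -110], [0, 0, 0], -1]

```text
time: 7.58
tool_pos: [0.524, -0.0883, 0.1424]
ee_rot: [-3.14, -0.001, 1.71]
wrist_force: [0.6, -0.7, -0.4]
width: 0.0006
```

```bash
cat > arc.py <<'E'
from h import *
r=np.load("rack.npy"); o=status.get_obs(); Y=np.degrees(r[2]); print(o["time"],inv(o["tool_pos"],r),o["wrist_force"],o["width"])
def pose(a,z,gap):  # pusher centre behind knob by gap along tangent
    t=np.array([np.sin(a),np.cos(a)]); k=np.array([-.012,-.06])+.095*np.array([-np.cos(a),np.sin(a)])
    p=k-gap*t; return w((p[0],p[1],z),r), Y+np.degrees(np.arctan2(t[1],t[0]))-90
E
python3 - <<'E'
from arc import *
P,y=pose(-.55,.14,.045); print(P,y,shift(P,y,o))
P,y=pose(-.55,.065,.045); print(P,y,shift(P,y,o))
E
```

```text
7.575 [-0.0586824   0.00054112  0.14243054] [ 0.60988246 -0.66144054 -0.37326099] 0.0005864242735696304
[ 0.67262223 -0.07832624  0.14      ] 129.51353219031154 (array([-10.7, 148.6,   2.2]), np.float64(-31.5))
[ 0.67262223 -0.07832624  0.065     ] 129.51353219031154 (array([-10.8, 148.7,  77.2]), np.float64(-31.5))
```

move_arm:
  targets:
    - [[-2, 30, 0], [0, 0, -7], -1]
    - [[-4, 60, 0], [0, 0, -14], -1]
    - [[-6, 90, 0], [0, 0, -21], -1]
    - [[-8, 120, 0], [0, 0, -28], -1]
    - [[-11, 149, 0], [0, 0, -31.5], -1]
    - [[-11, 149, 0], [0, 0, -31.5], -1]
    - [[-11, 149, 30], [0, 0, -31.5], -1]
    - [[-11, 149, 60], [0, 0, -31.5], -1]
    - [[-11, 149, 77], [0, 0, -31.5], -1]
    - [[-11, 149, 77], [0, 0, -31.5], -1]
    - [[-11, 149, 77], [0, 0, -31.5], -1]

```text
time: 8.95
tool_pos: [0.674, -0.0785, 0.0679]
ee_rot: [3.14, 0.002, 2.26]
wrist_force: [0.3, 0.4, -0.1]
width: 0.0002
```

```bash
python3 - <<'E'
from arc import *
import cv2
print(o["tool_pos"],o["ee_rot"])
for a in np.arange(-.55,1.66,.116): 
    P,y=pose(a,.065,.045 if a<-.5 else .023); s=shift(P,y,o); print(round(a,2),[int(round(v)) for v in s[0]],s[1])
m=wristmodel(o); k=pose(-.55,.086,0)[0]; print("knob top px",proj(k,m))
im=viewer.snapshot("scene"); cv2.imwrite("pics/s2.png",cv2.resize(im[170:390,180:440,::-1],None,fx=3,fy=2.7))
E
```

```text
8.95 [-0.06985382 -0.14938012  0.06785981] [ 0.26542062  0.38657433 -0.1136197 ] 0.00022961632882386246
[ 0.67402379 -0.07851794  0.06785981] [3.14040007e+00 1.57378267e-03 2.25967955e+00]
-0.55 [1, -1, 3] -0.0
-0.43 [-1, -34, 3] 6.6
-0.32 [-2, -45, 3] 13.2
-0.2 [-1, -57, 3] 19.9
-0.09 [1, -68, 3] 26.5
0.03 [4, -79, 3] 33.2
0.15 [8, -89, 3] 39.8
0.26 [14, -99, 3] 46.5
0.38 [21, -108, 3] 53.1
0.49 [28, -116, 3] 59.8
0.61 [37, -124, 3] 66.4
0.73 [46, -130, 3] 73.1
0.84 [56, -135, 3] 79.7
0.96 [67, -139, 3] 86.4
1.07 [78, -142, 3] 93.0
1.19 [89, -144, 2] 99.7
1.31 [101, -144, 2] 106.3
1.42 [112, -142, 2] 112.9
1.54 [123, -140, 2] 119.6
1.65 [134, -136, 2] 126.2
knob top px [223.90018989 303.89552725]
```

View pics/s2.png

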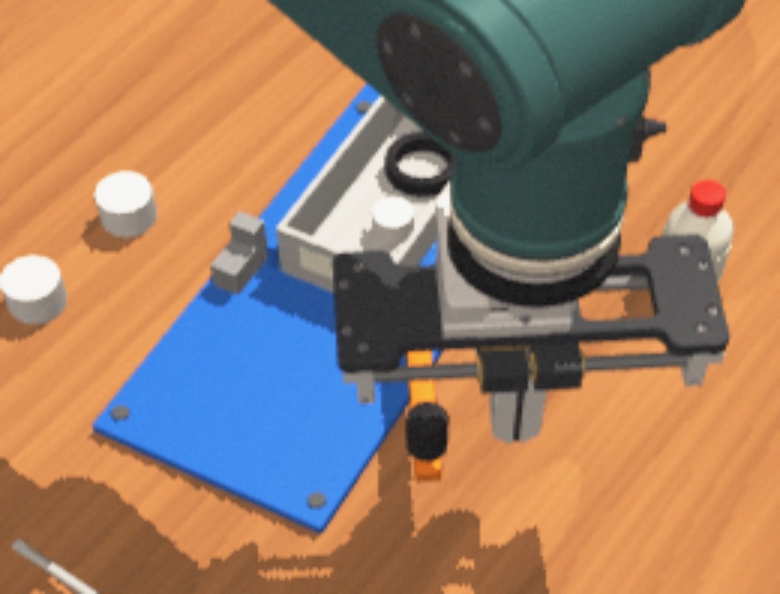

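The shut fingers stand on the outer side of the knob (crop (428,430)), and the tray is home. Now I'll sweep the arc.

move_arm:
  targets:
    - [[0, -15, 3], [0, 0, 2], -1]
    - [[0, -25, 3], [0, 0, 4], -1]
    - [[-1, -34, 3], [0, 0, 6.6], -1]
    - [[-2, -45, 3], [0, 0, 13.2], -1]
    - [[-1, -57, 3], [0, 0, 19.9], -1]
    - [[1, -68, 3], [0, 0, 26.5], -1]
    - [[4, -79, 3], [0, 0, 33.2], -1]
    - [[8, -89, 3], [0, 0, 39.8], -1]
    - [[14, -99, 3], [0, 0, 46.5], -1]
    - [[21, -108, 3], [0, 0, 53.1], -1]
    - [[28, -116, 3], [0, 0, 59.8], -1]
    - [[37, -124, 3], [0, 0, 66.4], -1]
    - [[46, -130, 3], [0, 0, 73.1], -1]
    - [[56, -135, 3], [0, 0, 79.7], -1]
    - [[67, -139, 3], [0, 0, 86.4], -1]
    - [[78, -142, 3], [0, 0, 93], -1]
    - [[89, -144, 2], [0, 0, 99.7], -1]
    - [[95, -144, 2], [0, 0, 103], -1]
    - [[101, -144, 2], [0, 0, 106.3], -1]
    - [[101, -144, 2], [0, 0, 106.3], -1]

```text
time: 11.5
tool_pos: [0.4976, -0.0921, 0.0647]
ee_rot: [3.141, 0.0, 0.404]
wrist_force: [-0.5, -1.4, 0.4]
width: 0.0007
```

```bash
python3 - <<'E'
from arc import *
for a in (1.31,1.45,1.571,1.63): 
    P,y=pose(a,.065,.023); s=shift(P,y,o); print(round(a,2),inv(P,r),s)
E
```

```text
11.5 [-0.05872292  0.02717953  0.06469339] [-0.50048469 -1.41235103  0.35470126] 0.0007027379853640698
1.31 [-0.05871801  0.02585702  0.065     ] (array([ 1.3,  0.3, -0.3]), np.float64(0.2))
1.45 [-0.04628016  0.03153617  0.065     ] (array([ -1. , -13.1,  -0.3]), np.float64(8.2))
1.57 [-0.03498065  0.03500468  0.065     ] (array([ -1.3, -25. ,  -0.3]), np.float64(15.2))
1.63 [-0.02933864  0.03619445  0.065     ] (array([ -1. , -30.7,  -0.3]), np.float64(18.5))
```

move_arm:
  targets:
    - [[0, -5, 0], [0, 0, 3], -1]
    - [[0, -9, 0], [0, 0, 6], -1]
    - [[-1, -13, 0], [0, 0, 8], -1]
    - [[-1, -17, 0], [0, 0, 11], -1]
    - [[-1, -20, 0], [0, 0, 13], -1]
    - [[-1, -23, 0], [0, 0, 15], -1]
    - [[-1, -23, 0], [0, 0, 15], -1]

```text
time: 12.38
tool_pos: [0.4879, -0.0716, 0.0645]
ee_rot: [3.141, 0.0, 0.143]
wrist_force: [-1.4, -1.0, 0.5]
width: 0.0005
```

move_arm:
  targets:
    - [[0, -2, 0], [0, 0, 0], -1]
    - [[0, -4, 0], [0, 0, 0], -1]
    - [[0, -4, 0], [0, 0, 0], -1]

```text
time: 12.75
tool_pos: [0.4877, -0.0688, 0.0645]
ee_rot: [3.138, 0.0, 0.143]
wrist_force: [0.0, -5.3, 0.3]
width: 0.0005
```

move_arm:
  targets:
    - [[0, -2, 0], [0, 0, 0], -1]
    - [[0, -4, 0], [0, 0, 0], -1]
    - [[0, -4, 0], [0, 0, 0], -1]

```text
time: 13.12
tool_pos: [0.4877, -0.0686, 0.0647]
ee_rot: [3.13, 0.0, 0.142]
wrist_force: [0.3, -13.6, -2.0]
width: 0.0006
```

```bash
python3 - <<'E'
from arc import *
print(o["ee_rot"])
E
```

```text
13.125 [-0.03413406  0.03378029  0.06470734] [  0.31652921 -13.64135182  -1.98466599] 0.0006228358788721362
[3.13017403e+00 1.71132725e-04 1.42110404e-01]
```

The latch is at its stop: 13.6 N with no further movement, at the expected position. I'll back away and rise clear.

move_arm:
  targets:
    - [[0, 6, 0], [0, 0, 0], -1]
    - [[0, 20, 0], [0, 0, 0], -1]
    - [[0, 40, 0], [0, 0, 0], -1]
    - [[0, 55, -30], [0, 0, 0], -1]
    - [[0, 65, -70], [0, 0, 0], -1]
    - [[0, 100, -110], [0, 0, 0], -1]
    - [[0, 150, -130], [0, 0, 0], -1]
    - [[-30, 200, -130], [0, 0, 0], -1]
    - [[-60, 250, -130], [0, 0, 0], -1]
    - [[-60, 280, -130], [0, 0, 0], -1]
    - [[-60, 280, -130], [0, 0, 0], -1]
    - [[-60, 280, -130], [0, 0, 0], -1]

```text
time: 14.62
tool_pos: [0.4675, -0.3486, 0.1943]
ee_rot: [-3.141, -0.0, 0.143]
wrist_force: [0.9, 0.4, 0.0]
width: 0.0004
```

```bash
python3 - <<'E'
from arc import *
import cv2
im=viewer.snapshot("top"); cv2.imwrite("pics/t2.png",cv2.resize(im[155:345,170:500,::-1],None,fx=2.4,fy=2.4,interpolation=cv2.INTER_CUBIC))
m=viewer.camera_model("top"); f=lambda p:(proj(w(p,r),m)-[170,155])*2.4
print("expected knob closed",f((-.012,.035,.086)),"tray corners",[f((x,y,.06)).round() for x in(0,.16) for y in(-.038,.038)])
E
```

```text
14.625 [-0.30854717  0.09271969  0.19426246] [0.94269798 0.37984449 0.00178456] 0.0004198863098017338
expected knob closed [491.69678368 252.6901581 ] tray corners [array([460., 168.]), array([473., 262.]), array([261., 191.]), array([271., 286.])]
```

View pics/t2.png

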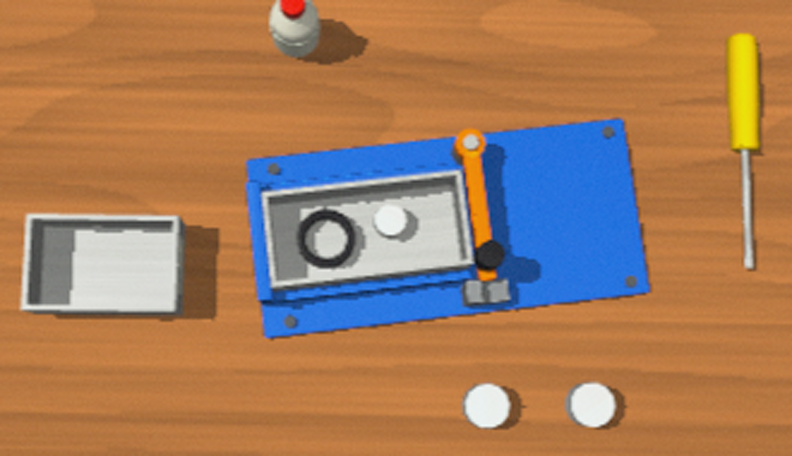

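The latch lies across the mouth with its end in the keeper. The knob is at (489,253), against (492,253) expected. The tray corners are within about 3 enlarged px (about 2 mm) of the home pose. The parts are inside and the other items haven't moved. I'll hand it in.

```bash
python3 -c "
from bench import order; print(order.close_job())"
```

```text
the job is handed in; nothing more can be done
None
```

The tray is fully home and locked in, and I handed the job in at about 14.7 s of the 56 s allowed.

- **Tray:** I pushed it about 60 mm with the fingertips until it met the back stop. It held there with 16 N and no further movement.
- **Latch:** I then swung it from about −0.55 rad to its closed stop with the shut fingers behind the knob. It held there with 13.6 N and no further movement.
- **Last look:** with the arm withdrawn, the top view shows the latch across behind the tray, its end in the keeper. The knob and tray corners are within about 2 mm of their expected places.
- **Everything else:** the ring and turret are still in the tray. The spare tray, oil bottle and screwdriver appear where they were; I compared those by eye, not by measurement.

None of the checks failed or disagreed.

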